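Open the boiler controller and take out its battery

TASK

The boiler controller on the mat needs its old battery removed. Squeeze in the two orange snap tabs on the sides of its white cover, and with them held in lift the cover straight off and set it down flat, right way up, on the floor of the low green tray. Then lift the blue battery pack out and set it in the yellow bin; drop nothing, and leave the meter, the spool and the screwdriver where they are.

Things in the scene. Friction and masses are not known exactly. Their poses are not given: they have to be found in the camera images.
- controller: Grey base tub of the boiler controller, fixed, 160 (x) x 78 (y) x 30 high, mouth 142 x 58. Origin: centre of its underside, on the work surface; x along its length, z up. The cover's feet and tab barbs reach 13 below the rim: raise the cover straight by 25 before any sideways motion, and by 50 in all to clear the battery under it.
- cover_grip (a point): Middle of the white cover, midway between its tabs at the height of their pads, 57 above the work surface when on the base; x along its length, y towards the left tab, z up (axes as the base's). An open-bottomed box 140 (x) x 56 (y), 156 long over its end flanges; top 31 above this point, feet (lowest part) 40 below it. Mass about 0.1 kg. It simply lifts off once both tabs are pressed.
- tab_left (a joint): Orange tab in the middle of the cover's left (+y) side; its pad is 24 long, 18 high (10 below to 8 above cover_grip), 4 proud of the side: 64 over both pads. One grasp along y squeezes both in. Value, rad: 0 free (barb latched under the rim), 0.16 fully in; clear of the rim above about 0.09. It springs back; fully in takes 5 to 8 N.
- tab_right (a joint): The same tab on the right (-y) side; its value also grows as it is pressed inward.
- battery_centre (a point): Centre of the blue battery pack, a block 90 (x) x 26 (y) x 56 high, about 0.22 kg, standing loose in a low cradle in the middle of the base under the cover; axes x along its length, z up. In the base this centre is 32 above the work surface: it stands 30 proud of the base's rim once the cover is off.
- tray_in (a point): Centre of the inner floor, 4 above the work surface, of the low green tray, fixed: 210 (x) x 170 (y) outside, walls 4 thick, 18 high overall. x along its length, z up.
- bin_in (a point): Centre of the inner floor, 4 above the work surface, of the yellow bin, fixed: 150 (x) x 110 (y) outside, walls 4 thick, 40 high overall. x along its length, z up.
- meter: Bystander: red hand multimeter lying on the bench, 75 (x) x 150 (y) x 37 high; origin under its centre.
- spool: Bystander: metal solder spool standing on end, diameter 60, 56 high; origin under its centre.
- driver: Bystander: screwdriver lying on the bench, about 200 long along its x axis, handle to -x, under 35 high; origin under its middle.
There are look-alikes about, which are no part of the job. Of the things shaped like the part that bears cover_grip, the white one is meant. What is shaped like the controller but purple is not meant.

How it is judged (in metres and radians):
On the way, in this order (a step that is already met when the one before it is completed fails the run):
1. both tabs are squeezed in while the cover is still on the base (value of joint each of tab_left, tab_right above 0.075 rad and z of cover_grip in the frame of controller below 0.064 m and horizontal distance between cover_grip and controller below 0.006 m), for 0.1 s.
2. the cover lies flat, right way up and released on the floor of the green tray (x of cover_grip in the frame of tray_in between -0.06 and 0.06 m and y of cover_grip in the frame of tray_in between -0.06 and 0.06 m and z of cover_grip in the frame of tray_in between 0.034 and 0.046 m and angle between cover_grip's own z axis and vertical below 0.08 rad and contact force between cover and the fingers below 0.05 N and linear speed of cover below 0.03 m/s), for 0.2 s.
At the end, for the whole second after the job is handed in: The cover is right way up (tilt under 0.08 rad), flat on the tray's floor (feet within 6 mm of it), its middle within 60 mm of the tray's middle along both tray axes; the battery pack is in the yellow bin: its centre inside the walls and 5 to 34 mm above the bin's floor; both released and at rest (all of step 2 and x of battery_centre in the frame of bin_in between -0.071 and 0.071 m and y of battery_centre in the frame of bin_in between -0.051 and 0.051 m and z of battery_centre in the frame of bin_in between 0.005 and 0.034 m and contact force between battery and the fingers below 0.05 N and linear speed of battery below 0.03 m/s); the robot touches nothing.
It fails at once if the cover falls or is thrown (free and faster than 1 m/s) (linear speed of cover above 1 m/s and contact force between cover and the arm below 0.05 N and contact force between cover and the fingers below 0.05 N).
It fails at once if the battery falls or is thrown (free and faster than 1 m/s) (linear speed of battery above 1 m/s and contact force between battery and the arm below 0.05 N and contact force between battery and the fingers below 0.05 N).
It fails at once if the meter is moved by more than 30 mm (distance of meter from where it was at the start of the episode above 0.03 m).
It fails at once if the spool is moved by more than 30 mm (distance of spool from where it was at the start of the episode above 0.03 m).
It fails at once if the screwdriver is moved by more than 30 mm (distance of driver from where it was at the start of the episode above 0.03 m).
It also fails if it takes over 64 s, if anything falls off the work surface, if the arm or the gripper's body presses on something with over 40 N, if the wrist force passes 120 N, or if a joint passes its speed limit or range.

ROBOT

A 6-joint arm with a two-finger parallel gripper is mounted at the origin on the work surface. World frame = base frame: x ahead of the robot, y to its left, z up, the work surface at z = 0. Lengths are in m, angles in degrees, forces in N, time in s.
With the tool pointing down it reaches from about 0.4 to 0.825 m from the base axis. Payload 7 kg.
Tool frame: the origin (TCP) lies on the centre line of the jaws, within the pads' length; the fingertips stand 19 mm ahead of it and the grasp point (between the pads) is the TCP; z points along the fingers, y is the line along which they close (so a half turn about z gives the same grasp; the last joint's range is limited). The gripper opens to 88 mm and grips with 3 to 60 N. Pads are 19 mm wide; open, the fingers measure 130 mm over their backs; the gripper's body (78 mm by 193 mm) begins 47 mm behind the grasp point.
Start: joints at [86.694, 20.546, 0.682, 0, -70.136, -16.507], TCP at [0.229, 0.635, 0.246] pointing down, gripper open.
Joint ranges: [-176.03, 176.03], [-82.01, 121.73], [-58.28, 71.71], [-173.87, 95.51], [-174.79, -0.11], [-173.66, 173.66]. Speed limits (degrees/s): [136.94, 136.94, 172.46, 180, 180, 180].

INTERFACE

Orientations are given as [roll, pitch, yaw] about the fixed x, y, z axes, in that order (R = Rz(yaw) Ry(pitch) Rx(roll)).
In Python, from plant import get_state, capture, close_job gives the robot as it stands.
- The arm moves only by the tool apply_moves, never from a script. Its argument "targets" is a list of rows, each a list of 7 numbers: the opening, from 0 (shut) to 1 (fully open), then the shift along the tool's x, y, z normalised to -1 to 1, where 1 is 1000 mm, then the turn, a rotation vector about the tool's x, y, z normalised to -1 to 1, where 1 is 90 degrees. In form: [[claw, tx, ty, tz, ax, ay, az], ...]. A call has 1 to 20 rows; each row shifts and turns the commanded pose from where the row before left it, along the tool's axes as they then stand; what a row does not reach is not made up. A row lasts 1/12 s, in which the tool goes at most 41.7 mm and 7.16 degrees, less where a joint would pass 70% of its speed; a pose out of reach is approached as far as the arm can. A call with a number of a shift or a turn outside -1 to 1 is refused whole. A call with a gripper value outside its range is refused whole. The fingers move at their own pace and stop on an object; "newtons" is the grip in N (left out, the last holds). Time passes only in rows, so rows that do not move let the fingers close. It gives the time, the measured TCP pose, the force, the opening and the grip force at its end, in the units of the state.
- get_state(): the state, without advancing time (a new reading comes with each control period).
- capture(name): name is "scene" or "top"; returns a dict with "frame" (384x512x3 uint8, red, green, blue), "range_z" (384x512 float32, m along the optical axis (not along the pixel's ray), 0 where there is no reading), "camera_matrix" (3x3 intrinsics, pixels), "T" (4x4, takes a point from camera to world coordinates). Camera axes: x right, y down, z forward; pixel columns grow to the right and rows downward; lengths in m; the calibration is good to about 2 mm. A picture is of the moment at which its call begins.
- close_job(): hands the job in; it is judged then, once.
The state is a dict: "time_s": time; "joints": joint angles; "qd": joint speeds; "joint_torque": joint torques, N m; "tcp_pos": TCP position; "eef_rot": TCP orientation; "contact_force": force on the tool from outside, world axes, zero at the start; "moment": the same for the moment, N m; "gripper_width": finger opening in m; "gripper_force": force on a finger pad.
Only numpy, scipy, OpenCV 4.12 (cv2) and the standard library are available. Lean on these libraries where they do the work, as an engineer would, in place of code of your own. Each camera call takes 0.05 s, during which the arm holds its last target. There are 200 camera calls.

## Working session

There is one attempt and no reset: what is moved stays moved. The work goes in short steps, Python scripts to look and compute and a tool call to move; the robot and the scene stay as the last step left them, time stands still between calls to the robot, and variables do not carry over. Pictures are saved under pics/ and viewed, at most 10 in all, crops included, and the job is handed in when it is done.

Besides the shell and the picture viewer there is one more tool, called as name([rows], argument=value, ...), one row to a line, values as JSON. apply_moves: Moves the arm, as the interface text tells. Scaled input: -1 to 1 covers 1000 mm each way for a shift and 90 degrees each way for a turn. Its arguments: {"type":"object","properties":{"targets":{"type":"array","items":{"type":"array","items":{"type":"number"}}},"newtons":{"type":"number"}},"required":["targets"]}

```bash
mkdir -p pics
cat > h.py <<'E'
import numpy as np, cv2
from plant import get_state, capture, close_job
def cloud(c):
    z=c["range_z"];K=c["camera_matrix"];T=c["T"]
    v,u=np.indices(z.shape)
    P=np.stack([(u-K[0,2])/K[0,0]*z,(v-K[1,2])/K[1,1]*z,z],-1)
    return P@T[:3,:3].T+T[:3,3]
E
python3 - <<'E'
from h import *
s=get_state();print(s)
for n in("top","scene"):
    c=capture(n);np.savez(f"{n}0.npz",**c);cv2.imwrite(f"pics/{n}0.png",c["frame"][...,::-1]);print(n,c["T"],c["camera_matrix"])
E
```

```text
{'time_s': 0.0, 'joints': array([ 8.66937445e+01,  2.05923576e+01,  6.32911282e-01, -1.90221669e-02,
       -7.01356223e+01, -1.65067870e+01]), 'qd': array([ 0.00191026,  0.03238664, -0.01649759, -0.02155496,  0.05942159,
        0.07777846]), 'joint_torque': array([ 3.70825786e-03, -5.82717776e+01,  2.93049842e+01,  6.99722797e+00,
        6.87510154e-03, -1.50496826e-04]), 'tcp_pos': array([0.22866764, 0.63459728, 0.24460915]), 'eef_rot': array([ 1.79903768e+02, -9.86932130e-03, -1.98195127e+01]), 'contact_force': array([-0.51062134,  0.64849643, -0.27948252]), 'moment': array([ 0.04967706, -0.05510497, -0.02497824]), 'gripper_force': 0.0, 'gripper_width': 0.08752911180884333}
top [[ 1.09961372e-01 -9.73453224e-01  2.00741919e-01  3.98218237e-01]
 [-9.93935631e-01 -1.07557811e-01  2.28752810e-02 -6.64194695e-02]
 [-6.76654741e-04 -2.02039943e-01 -9.79377049e-01  9.83097655e-01]
 [ 0.00000000e+00  0.00000000e+00  0.00000000e+00  1.00000000e+00]] [[425.57223635   0.         254.20151201]
 [  0.         425.57223635 188.91154556]
 [  0.           0.           1.        ]]
scene [[-0.72391387  0.40665334 -0.55729864  1.24996176]
 [ 0.68971827  0.44464387 -0.57147225  0.65634038]
 [ 0.01540832 -0.79807574 -0.60236011  0.80599527]
 [ 0.          0.          0.          1.        ]] [[421.86681589   0.         255.45048291]
 [  0.         421.86681589 191.16147648]
 [  0.           0.           1.        ]]
```

View pics/top0.png

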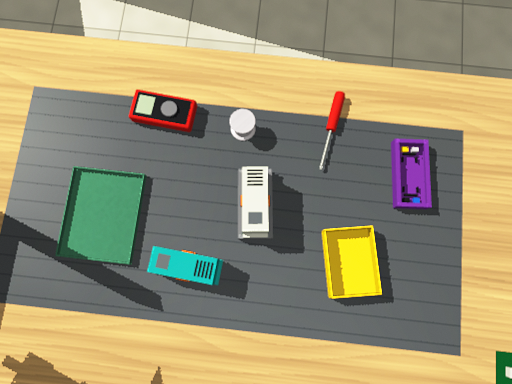

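View pics/scene0.png

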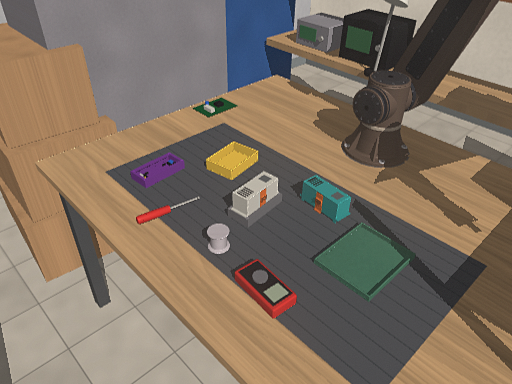

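The top view shows the white cover at about (255,202), the green tray at (102,216) and the yellow bin at (352,262). The look-alikes are teal at (185,266) and purple at (411,173). The bystanders are the meter at (163,111), the spool at (242,124) and the driver at (332,130). Next I'll measure them.

```bash
cat >> h.py <<'E'
def rect(P,m):
    (c,wh,a)=cv2.minAreaRect((P[m][:,:2]*1000).astype(np.float32)); return np.round(c,1),np.round(wh,1),round(a,1),m.sum(),np.round(np.percentile(P[m][:,2]*1000,[5,50,95]),1)
def biggest(m):
    n,l,st,_=cv2.connectedComponentsWithStats(m.astype(np.uint8));return l==1+np.argmax(st[1:,4])
def masks(c):
    P=cloud(c);h=cv2.cvtColor(c["frame"],cv2.COLOR_RGB2HSV).astype(int);H,S,V=h[...,0],h[...,1],h[...,2];z=P[...,2]
    on=(c["range_z"]>0)&(z<.2)
    return P,dict(
     cover=biggest(on&(z>.082)&(z<.095)&(S<90)),
     tray=biggest(on&(H>65)&(H<85)&(S>80)&(z<.03)&(z>.013)),
     trayall=biggest(on&(H>65)&(H<85)&(S>80)&(z<.03)),
     bin=biggest(on&(H>22)&(H<35)&(S>150)&(z>.034)),
     binall=biggest(on&(H>22)&(H<35)&(S>150)),
     teal=biggest(on&(H>83)&(H<98)&(S>120)),
     orange=on&(H>4)&(H<20)&(S>170)&(z>.035)&(z<.075))
E
python3 - <<'E'
from h import *
for n in("top","scene"):
    c=dict(np.load(n+"0.npz"));P,M=masks(c);print(n)
    for k,m in M.items(): print(k,*rect(P,m))
    if n=="top":
        b=(P[...,2]>.012)&(P[...,2]<.2)&(c["range_z"]>0)
        _,l,st,_=cv2.connectedComponentsWithStats(b.astype(np.uint8))
        for i in range(1,len(st)):
            if st[i,4]>150: print(st[i],*rect(P,l==i))
E
```

```text
top
cover [563.5 -49.3] [140.6  55.9] 6.7 1703 [85.5 88.1 91. ]
tray [500.5 299.7] [172.7 209.1] 89.8 645 [13.8 17.1 20.3]
trayall [499.9 303.7] [180.6 210.6] 89.7 6880 [ 0.9  4.  17. ]
bin [ 456.1 -275.4] [149.7 110.1] 10.6 480 [35.6 39.6 42.8]
binall [ 456.6 -279.3] [156.4 119.4] 11.1 3670 [ 1.6  5.2 40.3]
teal [404.8  93.7] [166.7  60. ] 85.6 1719 [14.9 70.7 73.6]
orange [593.2  22.9] [422.7 199.2] 5.8 47 [43.8 50.6 68.2]
[ 129   89   69   42 2006] [764.6 194.8] [150.9  76.5] 84.8 2006 [22.6 34.9 40.7]
[320  91  25  78 504] [ 761.1 -209.9] [ 25.3 199.2] 81.0 504 [14.  22.5 27.1]
[230 109  26  27 532] [ 7.452e+02 -4.000e-01] [58.  57.6] 7.1 532 [26.2 55.9 58.8]
[ 392  138   40   70 1209] [ 674.  -402.1] [161.7  80.2] 4.5 1209 [14.7 30.5 34.2]
[ 56 166  89  98 713] [501.1 299.7] [172.7 210.3] 89.7 713 [13.  17.  20.2]
[ 238  166   35   73 2496] [563.2 -49.5] [160.5  77.9] 6.6 2496 [28.6 87.2 90.6]
[323 225  59  73 861] [ 456.2 -275.5] [150.1 111.3] 10.4 861 [15.4 37.4 42.5]
[ 147  246   76   39 1961] [406.6  84.1] [148.   64.7] 84.9 1961 [23.5 70.8 73.7]
scene
cover [564.5 -46.7] [142.4  59.1] 6.0 601 [83.7 86.4 89. ]
tray [515.9 382.1] [ 17.8 184.8] 86.6 116 [13.9 16.3 18.6]
trayall [503.1 301.9] [171.  212.3] 89.9 3160 [ 0.4  3.  15.9]
bin [ 397.2 -337.8] [6.1 0. ] -131.3 2 [35.3 35.5 35.8]
binall [ 404.1 -246.6] [65.3  2.9] 43.9 4 [ 4.8 23.7 36.6]
teal [392.7  52.8] [241.5  96.7] 67.8 969 [13.1 56.7 71.1]
orange [499.3  34.8] [ 23.2 181.6] 49.3 84 [38.3 56.1 73.2]
```

apply_moves([
  [1, 0, 0, 0, 0, 0, -0.0736],
  [1, 0, 0, 0, 0, 0, -0.0736],
  [1, 0, 0, 0, 0, 0, -0.0736],
  [1, 0, 0, 0, 0, 0, -0.0736],
  [1, 0.0105, 0.03, 0, 0, 0, 0],
  [1, 0.0105, 0.03, 0, 0, 0, 0],
  [1, 0.0105, 0.03, 0, 0, 0, 0],
  [1, 0.0105, 0.03, 0, 0, 0, 0],
  [1, 0.0105, 0.03, 0, 0, 0, 0],
  [1, 0.0105, 0.03, 0, 0, 0, 0],
  [1, 0.0105, 0.03, 0, 0, 0, 0],
  [1, 0.0105, 0.03, 0, 0, 0, 0],
  [1, 0.0105, 0.03, 0, 0, 0, 0],
  [1, 0.0105, 0.03, 0, 0, 0, 0],
  [1, 0.0105, 0.03, 0, 0, 0, 0],
  [1, 0.0105, 0.03, 0, 0, 0, 0],
  [1, 0.0105, 0.03, 0, 0, 0, 0],
  [1, 0.0105, 0.03, 0, 0, 0, 0],
  [1, 0.0105, 0.03, 0, 0, 0, 0],
  [1, 0.0105, 0.03, 0, 0, 0, 0],
], newtons=20)

```text
time_s: 1.77
tcp_pos: [0.4517, 0.1762, 0.2455]
eef_rot: [-180.0, 0.0, 6.7]
contact_force: [0.4, 0.1, -1.2]
gripper_width: 0.0876
gripper_force: 0.0
```

apply_moves([
  [1, 0.0105, 0.03, 0, 0, 0, 0],
  [1, 0.0105, 0.03, 0, 0, 0, 0],
  [1, 0.0105, 0.03, 0, 0, 0, 0],
  [1, 0.0105, 0.03, 0, 0, 0, 0],
  [1, 0.0105, 0.03, 0, 0, 0, 0],
  [1, 0.0105, 0.03, 0, 0, 0, 0],
  [1, 0.0105, 0.03, 0, 0, 0, 0],
  [1, 0, 0, 0, 0, 0, 0],
  [1, 0, 0, 0, 0, 0, 0],
  [1, 0, 0, 0, 0, 0, 0],
  [1, 0, 0, 0, 0, 0, 0],
])

```text
time_s: 2.68
tcp_pos: [0.5486, -0.0216, 0.2455]
eef_rot: [-180.0, 0.0, 6.7]
contact_force: [0.7, 0.6, -0.5]
gripper_width: 0.0878
gripper_force: 0.0
```

apply_moves([
  [1, 0.012, 0.0285, 0, 0, 0, 0],
  [1, 0, 0, 0.03, 0, 0, 0],
  [1, 0, 0, 0.03, 0, 0, 0],
  [1, 0, 0, 0.03, 0, 0, 0],
  [1, 0, 0, 0.03, 0, 0, 0],
  [1, 0, 0, 0, 0, 0, 0],
  [1, 0, 0, 0, 0, 0, 0],
])

```text
time_s: 3.27
tcp_pos: [0.5633, -0.0484, 0.125]
eef_rot: [180.0, 0.2, 6.8]
contact_force: [-0.3, 0.4, 1.0]
gripper_width: 0.0878
gripper_force: 0.0
```

Run:
```python
from h import *
s=get_state();print(s["tcp_pos"],s["eef_rot"])
a=capture("top")["frame"];c=capture("scene");b=c["frame"]
b=cv2.resize(b[130:290,180:400],None,fx=2.4,fy=2.4)
a=cv2.resize(a[120:280,190:320],None,fx=2.0,fy=2.4)
cv2.imwrite("pics/p1.png",np.hstack([a,b])[...,::-1])
P,M=masks(c);m=M["orange"]&(np.abs(P[...,0]-.5637)<.05)&(np.abs(P[...,1]+.0485)<.05)
print(rect(P,m),P[m].mean(0))
```

```text
[ 0.56333241 -0.04840753  0.1250351 ] [1.79964643e+02 1.73932029e-01 6.78013664e+00]
(array([561.1, -18.4]), array([25.2,  8.1]), 3.3, np.int64(44), array([39.2, 62.3, 71.5])) [ 0.56277815 -0.01863996  0.05761214]
```

View pics/p1.png

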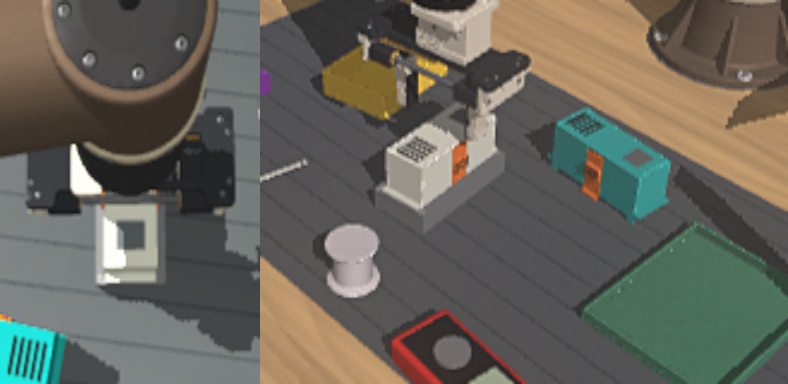

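The gripper is over the white cover, with a finger on each side: one at about (490,100), outside the orange tab at (460,165). I'll descend.

apply_moves([
  [1, 0, 0, 0.02, 0, 0, 0],
  [1, 0, 0, 0.02, 0, 0, 0],
  [1, 0, 0, 0.015, 0, 0, 0],
  [1, 0, 0, 0.0125, 0, 0, 0],
  [1, 0, 0, 0, 0, 0, 0],
  [1, 0, 0, 0, 0, 0, 0],
])

```text
time_s: 3.87
tcp_pos: [0.5652, -0.0487, 0.0596]
eef_rot: [180.0, -0.1, 6.7]
contact_force: [-0.5, 0.4, 0.1]
gripper_width: 0.0878
gripper_force: 0.0
```

apply_moves([
  [0.5, 0, 0, 0, 0, 0, 0],
  [0.5, 0, 0, 0, 0, 0, 0],
  [0.5, 0, 0, 0, 0, 0, 0],
  [0.5, 0, 0, 0, 0, 0, 0],
  [0.5, 0, 0, 0, 0, 0, 0],
  [0.5, 0, 0, 0, 0, 0, 0],
  [0.5, 0, 0, 0, 0, 0, 0],
  [0.5, 0, 0, 0, 0, 0, 0],
  [0.5, 0, 0, 0, 0, 0, 0],
  [0.5, 0, 0, 0, 0, 0, 0],
], newtons=20)

```text
time_s: 4.7
tcp_pos: [0.5646, -0.0489, 0.0591]
eef_rot: [-180.0, -0.1, 6.7]
contact_force: [-2.9, 1.7, 8.6]
gripper_width: 0.057
gripper_force: 20.0
```

apply_moves([
  [0.5, 0, 0, 0, 0, 0, 0],
  [0.5, 0, 0, 0, 0, 0, 0],
  [0.5, 0, 0, -0.003, 0, 0, 0],
  [0.5, 0, 0, -0.003, 0, 0, 0],
  [0.5, 0, 0, 0, 0, 0, 0],
])

```text
time_s: 5.12
tcp_pos: [0.5644, -0.0491, 0.0645]
eef_rot: [-180.0, -0.0, 6.7]
contact_force: [0.8, -0.5, -1.2]
gripper_width: 0.0571
gripper_force: 20.0
```

Run:
```python
from h import *
s=get_state();print(s["tcp_pos"],s["eef_rot"],s["contact_force"],s["moment"],s["gripper_width"])
c=capture("scene")
cv2.imwrite("pics/p2.png",cv2.resize(c["frame"][140:250,200:320],None,fx=5,fy=5,interpolation=cv2.INTER_CUBIC)[...,::-1])
```

```text
[ 0.56435899 -0.04911197  0.06454232] [-1.79999593e+02 -2.69699433e-02  6.68411534e+00] [ 0.82732733 -0.45219638 -1.17440785] [-0.0384851  -0.04320561  0.0213101 ] 0.05713455882070853
```

View pics/p2.png

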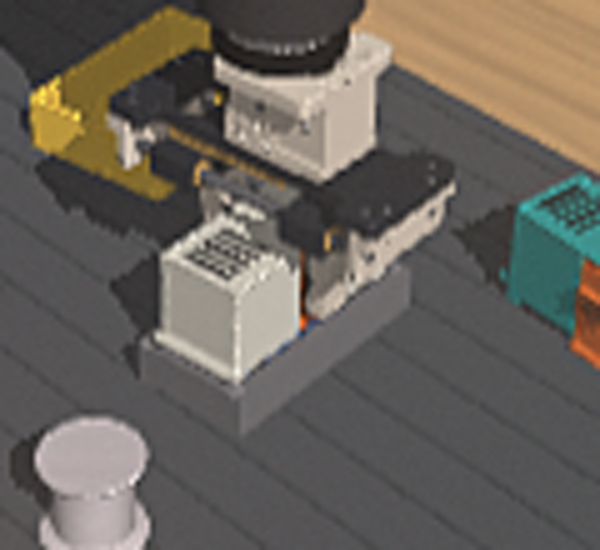

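The cover is free of the base: the wrist carries about 1 N and blue shows under its edge near (285,340). I'll lift it on up.

apply_moves([
  [0.5, 0, 0, -0.01, 0, 0, 0],
  [0.5, 0, 0, -0.015, 0, 0, 0],
  [0.5, 0, 0, -0.02, 0, 0, 0],
  [0.5, 0, 0, -0.02, 0, 0, 0],
  [0.5, 0, 0, -0.02, 0, 0, 0],
  [0.5, 0, 0, -0.02, 0, 0, 0],
  [0.5, 0, 0, -0.02, 0, 0, 0],
  [0.5, 0, 0, -0.01, 0, 0, 0],
  [0.5, 0, 0, 0, 0, 0, 0],
])

```text
time_s: 5.92
tcp_pos: [0.5654, -0.049, 0.2019]
eef_rot: [-180.0, -0.3, 6.7]
contact_force: [0.3, -0.6, -1.3]
gripper_width: 0.0573
gripper_force: 20.0
```

apply_moves([
  [0.5, 0, 0, 0, 0, 0, -0.0617],
  [0.5, 0, 0, 0, 0, 0, -0.0617],
  [0.5, 0, 0, 0, 0, 0, -0.0617],
  [0.5, 0, 0, 0, 0, 0, -0.0617],
  [0.5, 0, 0, 0, 0, 0, -0.0617],
  [0.5, 0, 0, 0, 0, 0, -0.0617],
  [0.5, 0, 0, 0, 0, 0, -0.0617],
  [0.5, 0, 0, 0, 0, 0, -0.0617],
  [0.5, 0, 0, 0, 0, 0, -0.0617],
  [0.5, 0, 0, 0, 0, 0, -0.0617],
  [0.5, 0, 0, 0, 0, 0, -0.0617],
  [0.5, 0, 0, 0, 0, 0, -0.0617],
  [0.5, 0, 0, 0, 0, 0, -0.0617],
  [0.5, 0, 0, 0, 0, 0, -0.0617],
  [0.5, 0, 0, 0, 0, 0, -0.0617],
  [0.5, 0, 0, 0, 0, 0, 0],
  [0.5, 0, 0, 0, 0, 0, 0],
])

```text
time_s: 7.33
tcp_pos: [0.5636, -0.0492, 0.1979]
eef_rot: [-179.9, 0.0, 89.8]
contact_force: [-0.6, -0.5, -1.7]
gripper_width: 0.0569
gripper_force: 20.0
```

apply_moves([
  [0.5, 0.012, -0.002, 0, 0, 0, 0],
  [0.5, 0.025, -0.004, 0, 0, 0, 0],
  [0.5, 0.025, -0.005, 0, 0, 0, 0],
  [0.5, 0.025, -0.005, 0, 0, 0, 0],
  [0.5, 0.025, -0.005, 0, 0, 0, 0],
  [0.5, 0.025, -0.005, 0, 0, 0, 0],
  [0.5, 0.025, -0.005, 0, 0, 0, 0],
  [0.5, 0.025, -0.005, 0, 0, 0, 0],
  [0.5, 0.025, -0.005, 0, 0, 0, 0],
  [0.5, 0.025, -0.005, 0, 0, 0, 0],
  [0.5, 0.025, -0.005, 0, 0, 0, 0],
  [0.5, 0.025, -0.005, 0, 0, 0, 0],
  [0.5, 0.025, -0.004, 0, 0, 0, 0],
  [0.5, 0.025, -0.003, 0, 0, 0, 0],
  [0.5, 0.012, -0.002, 0, 0, 0, 0],
  [0.5, 0, 0, 0, 0, 0, 0],
  [0.5, 0, 0, 0, 0, 0, 0],
  [0.5, 0, 0, 0, 0, 0, 0],
])

```text
time_s: 8.83
tcp_pos: [0.499, 0.2993, 0.1988]
eef_rot: [-180.0, 0.0, 89.9]
contact_force: [0.4, 0.2, -2.2]
gripper_width: 0.0571
gripper_force: 20.0
```

Run:
```python
from h import *
s=get_state();print(s["tcp_pos"],s["eef_rot"],s["contact_force"],s["gripper_width"])
c=capture("top");d=capture("scene");np.savez("top3.npz",**c)
cv2.imwrite("pics/p3.png",np.hstack([c["frame"][80:330,30:320],d["frame"][80:330,200:500]])[...,::-1])
P=cloud(c);h=cv2.cvtColor(c["frame"],cv2.COLOR_RGB2HSV).astype(int)
m=biggest((h[...,0]>98)&(h[...,0]<130)&(h[...,1]>120)&(P[...,2]>.045)&(P[...,2]<.075));print("batt",rect(P,m))
```

```text
[0.49901569 0.29932801 0.19875894] [-1.79964851e+02  3.46043613e-02  8.99216136e+01] [ 0.3546451   0.20041743 -2.15028696] 0.05706754510434364
batt (array([562.6, -50.6]), array([88.1, 24.5]), 6.4, np.int64(383), array([57. , 59.9, 62.8]))
```

View pics/p3.png

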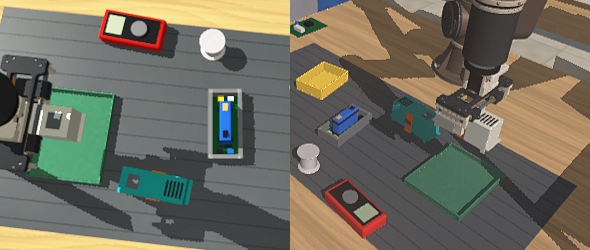

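The cover is held level over the tray (at (60,125) in the left half). The battery stands in the base at (225,125). I'll lower the cover.

apply_moves([
  [0.5, 0, 0, 0.015, 0, 0, 0],
  [0.5, 0, 0, 0.025, 0, 0, 0],
  [0.5, 0, 0, 0.025, 0, 0, 0],
  [0.5, 0, 0, 0.025, 0, 0, 0],
  [0.5, 0, 0, 0.025, 0, 0, 0],
  [0.5, 0, 0, 0.02, 0, 0, 0],
  [0.5, 0, 0, 0.01, 0, 0, 0],
  [0.5, 0, 0, 0, 0, 0, 0],
  [0.5, 0, 0, 0, 0, 0, 0],
])

```text
time_s: 9.68
tcp_pos: [0.4997, 0.2996, 0.0544]
eef_rot: [-180.0, 0.0, 89.9]
contact_force: [-0.4, -0.1, -0.9]
gripper_width: 0.0571
gripper_force: 20.0
```

apply_moves([
  [0.5, 0, 0, 0.003, 0, 0, 0],
  [0.5, 0, 0, 0.002, 0, 0, 0],
  [0.5, 0, 0, 0, 0, 0, 0],
  [0.5, 0, 0, 0, 0, 0, 0],
])

```text
time_s: 10.02
tcp_pos: [0.4995, 0.3002, 0.0498]
eef_rot: [180.0, -0.0, 90.0]
contact_force: [0.0, -0.3, -2.1]
gripper_width: 0.0571
gripper_force: 20.0
```

apply_moves([
  [0.5, 0, 0, 0.002, 0, 0, 0],
  [0.5, 0, 0, 0.001, 0, 0, 0],
  [0.5, 0, 0, 0, 0, 0, 0],
  [0.5, 0, 0, 0, 0, 0, 0],
])

```text
time_s: 10.35
tcp_pos: [0.4994, 0.3001, 0.0462]
eef_rot: [180.0, -0.0, 90.0]
contact_force: [-0.9, 0.2, -0.1]
gripper_width: 0.057
gripper_force: 20.0
```

apply_moves([
  [0.5, 0, 0, 0.001, 0, 0, 0],
  [0.5, 0, 0, 0, 0, 0, 0],
  [0.5, 0, 0, 0, 0, 0, 0],
])

```text
time_s: 10.6
tcp_pos: [0.4995, 0.3001, 0.0461]
eef_rot: [180.0, -0.0, 90.0]
contact_force: [-3.2, -1.0, 10.0]
gripper_width: 0.0574
gripper_force: 20.0
```

apply_moves([
  [0.5, 0, 0, -0.0007, 0, 0, 0],
  [0.5, 0, 0, 0, 0, 0, 0],
  [1, 0, 0, 0, 0, 0, 0],
  [1, 0, 0, 0, 0, 0, 0],
  [1, 0, 0, 0, 0, 0, 0],
  [1, 0, 0, 0, 0, 0, 0],
  [1, 0, 0, 0, 0, 0, 0],
  [1, 0, 0, 0, 0, 0, 0],
  [1, 0, 0, 0, 0, 0, 0],
  [1, 0, 0, 0, 0, 0, 0],
])

```text
time_s: 11.43
tcp_pos: [0.4993, 0.2999, 0.0457]
eef_rot: [-180.0, 0.0, 90.0]
contact_force: [0.0, -0.7, 0.6]
gripper_width: 0.0873
gripper_force: 0.0
```

apply_moves([
  [1, 0, 0, -0.01, 0, 0, 0],
  [1, 0, 0, -0.02, 0, 0, 0],
  [1, 0, 0, -0.03, 0, 0, 0],
  [1, 0, 0, -0.03, 0, 0, 0],
  [1, 0, 0, -0.03, 0, 0, 0],
  [1, 0, 0, -0.03, 0, 0, 0],
  [1, 0, 0, 0, 0, 0, 0],
])

```text
time_s: 12.02
tcp_pos: [0.5019, 0.3018, 0.2034]
eef_rot: [179.5, -0.4, 90.0]
contact_force: [1.1, 0.3, 0.1]
gripper_width: 0.0875
gripper_force: 0.0
```

apply_moves([
  [0.6, -0.03, 0.0055, 0, 0, 0, 0],
  [0.6, -0.03, 0.0055, 0, 0, 0, 0],
  [0.6, -0.03, 0.0055, 0, 0, 0, 0],
  [0.6, -0.03, 0.0055, 0, 0, 0, 0],
  [0.6, -0.03, 0.0055, 0, 0, 0, 0],
  [0.6, -0.03, 0.0055, 0, 0, 0, 0],
  [0.6, -0.03, 0.0055, 0, 0, 0, 0],
  [0.6, -0.03, 0.0055, 0, 0, 0, 0],
  [0.6, -0.03, 0.0055, 0, 0, 0, 0],
  [0.6, -0.03, 0.0055, 0, 0, 0, 0],
  [0.6, -0.03, 0.005, 0, 0, 0, 0],
  [0.6, -0.02, 0.003, 0, 0, 0, 0],
  [0.6, 0, 0, 0, 0, 0, 0],
])

```text
time_s: 13.1
tcp_pos: [0.5623, -0.0533, 0.1962]
eef_rot: [180.0, 0.0, 89.8]
contact_force: [-0.2, 0.7, -0.0]
gripper_width: 0.0524
gripper_force: 0.0
```

apply_moves([
  [0.6, 0, 0, 0, 0, 0, 0.0714],
  [0.6, 0, 0, 0, 0, 0, 0.0714],
  [0.6, 0, 0, 0, 0, 0, 0.0714],
  [0.6, 0, 0, 0, 0, 0, 0.0714],
  [0.6, 0, 0, 0, 0, 0, 0.0714],
  [0.6, 0, 0, 0, 0, 0, 0.0714],
  [0.6, 0, 0, 0, 0, 0, 0.0714],
  [0.6, 0, 0, 0, 0, 0, 0.0714],
  [0.6, 0, 0, 0, 0, 0, 0.0714],
  [0.6, 0, 0, 0, 0, 0, 0.0714],
  [0.6, 0, 0, 0, 0, 0, 0.0714],
  [0.6, 0, 0, 0, 0, 0, 0.0714],
  [0.6, 0, 0, 0, 0, 0, 0.0714],
  [0.6, 0, 0, 0, 0, 0, 0],
  [0.6, 0, 0, 0, 0, 0, 0],
  [0.6, 0, 0, 0, 0, 0, 0],
])

```text
time_s: 14.43
tcp_pos: [0.5622, -0.0499, 0.1961]
eef_rot: [-180.0, -0.0, 6.7]
contact_force: [0.4, 0.8, 0.3]
gripper_width: 0.0526
gripper_force: 0.0
```

Run:
```python
from h import *
s=get_state();print(s["tcp_pos"],s["eef_rot"],s["contact_force"],s["gripper_width"])
c=capture("top");d=capture("scene")
P=cloud(c);h=cv2.cvtColor(c["frame"],cv2.COLOR_RGB2HSV).astype(int)
R=(np.abs(P[...,0]-.5)<.076)&(np.abs(P[...,1]-.3)<.096)
m=biggest(R&(h[...,1]<90)&(P[...,2]>.06)&(P[...,2]<.1));print("cover",rect(P,m))
cv2.imwrite("pics/p4.png",np.hstack([cv2.resize(c["frame"][150:280,40:160],(400,433)),cv2.resize(d["frame"][100:300,190:420],(400,433))])[...,::-1])
```

```text
[ 0.56216695 -0.04987733  0.19606115] [-1.79995647e+02 -1.93056904e-02  6.66289726e+00] [0.41218199 0.77588362 0.31533144] 0.052639612320272665
cover (array([499.6, 236.3]), array([20.8, 55.8]), 89.3, np.int64(259), array([62.9, 74.1, 77.1]))
```

View pics/p4.png

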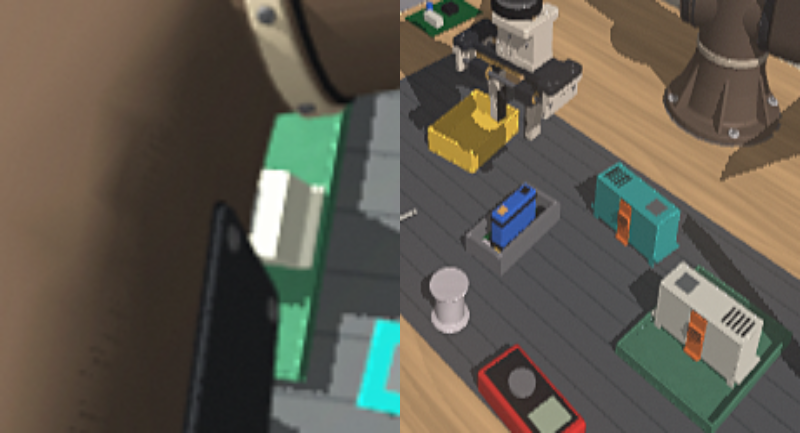

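The cover lies flat in the tray, with its top at 75 mm as expected, and the battery stands free in the base at (513,215). I'll descend onto the battery.

apply_moves([
  [0.6, 0, 0, 0.02, 0, 0, 0],
  [0.6, 0, 0, 0.03, 0, 0, 0],
  [0.6, 0, 0, 0.03, 0, 0, 0],
  [0.6, 0, 0, 0.03, 0, 0, 0],
  [0.6, 0, 0, 0.02, 0, 0, 0],
  [0.6, 0, 0, 0.01, 0, 0, 0],
  [0.6, 0, 0, 0, 0, 0, 0],
  [0.6, 0, 0, 0, 0, 0, 0],
], newtons=25)

```text
time_s: 15.2
tcp_pos: [0.5626, -0.0501, 0.0561]
eef_rot: [180.0, 0.0, 6.5]
contact_force: [0.6, 0.6, 0.6]
gripper_width: 0.0523
gripper_force: 0.0
```

apply_moves([
  [0.2, 0, 0, 0, 0, 0, 0],
  [0.2, 0, 0, 0, 0, 0, 0],
  [0.2, 0, 0, 0, 0, 0, 0],
  [0.2, 0, 0, 0, 0, 0, 0],
  [0.2, 0, 0, 0, 0, 0, 0],
  [0.2, 0, 0, 0, 0, 0, 0],
  [0.2, 0, 0, 0, 0, 0, 0],
  [0.2, 0, 0, 0, 0, 0, 0],
])

```text
time_s: 15.87
tcp_pos: [0.5626, -0.05, 0.0565]
eef_rot: [-180.0, -0.1, 6.5]
contact_force: [-1.2, 1.8, 7.3]
gripper_width: 0.0262
gripper_force: 24.9
```

apply_moves([
  [0.2, 0, 0, -0.005, 0, 0, 0],
  [0.2, 0, 0, -0.01, 0, 0, 0],
  [0.2, 0, 0, -0.02, 0, 0, 0],
  [0.2, 0, 0, -0.02, 0, 0, 0],
  [0.2, 0, 0, -0.02, 0, 0, 0],
  [0.2, 0, 0, -0.02, 0, 0, 0],
  [0.2, 0, 0, -0.02, 0, 0, 0],
  [0.2, 0, 0, -0.015, 0, 0, 0],
  [0.2, 0, 0, 0, 0, 0, 0],
  [0.2, 0, 0, 0, 0, 0, 0],
])

```text
time_s: 16.7
tcp_pos: [0.5623, -0.05, 0.1867]
eef_rot: [-180.0, -0.1, 6.4]
contact_force: [-0.1, 0.2, -3.0]
gripper_width: 0.0256
gripper_force: 24.9
```

apply_moves([
  [0.2, 0, 0, 0, 0, 0, -0.044],
  [0.2, -0.006, 0.0085, 0, 0, 0, 0],
  [0.2, -0.0122, 0.0168, 0, 0, 0, 0],
  [0.2, -0.0122, 0.0168, 0, 0, 0, 0],
  [0.2, -0.0122, 0.0168, 0, 0, 0, 0],
  [0.2, -0.0122, 0.0168, 0, 0, 0, 0],
  [0.2, -0.0122, 0.0168, 0, 0, 0, 0],
  [0.2, -0.0122, 0.0168, 0, 0, 0, 0],
  [0.2, -0.0122, 0.0168, 0, 0, 0, 0],
  [0.2, -0.0122, 0.0168, 0, 0, 0, 0],
  [0.2, -0.0122, 0.0168, 0, 0, 0, 0],
  [0.2, -0.0122, 0.0168, 0, 0, 0, 0],
  [0.2, -0.0122, 0.0168, 0, 0, 0, 0],
  [0.2, -0.006, 0.0085, 0, 0, 0, 0],
  [0.2, 0, 0, 0, 0, 0, 0],
  [0.2, 0, 0, 0, 0, 0, 0],
])

```text
time_s: 18.03
tcp_pos: [0.454, -0.2753, 0.185]
eef_rot: [-180.0, 0.1, 10.3]
contact_force: [-0.3, 0.9, -3.0]
gripper_width: 0.026
gripper_force: 24.9
```

Run:
```python
from h import *
s=get_state();print(s["tcp_pos"],s["eef_rot"],s["contact_force"],s["gripper_width"])
c=capture("top");d=capture("scene")
cv2.imwrite("pics/p5.png",np.hstack([cv2.resize(c["frame"][180:340,270:430],(400,400)),cv2.resize(d["frame"][80:240,150:310],(400,400))])[...,::-1])
```

```text
[ 0.45403161 -0.27527172  0.18500478] [-1.79957834e+02  6.82964485e-02  1.02735531e+01] [-0.30459159  0.932007   -3.03220582] 0.025975484259898856
```

View pics/p5.png

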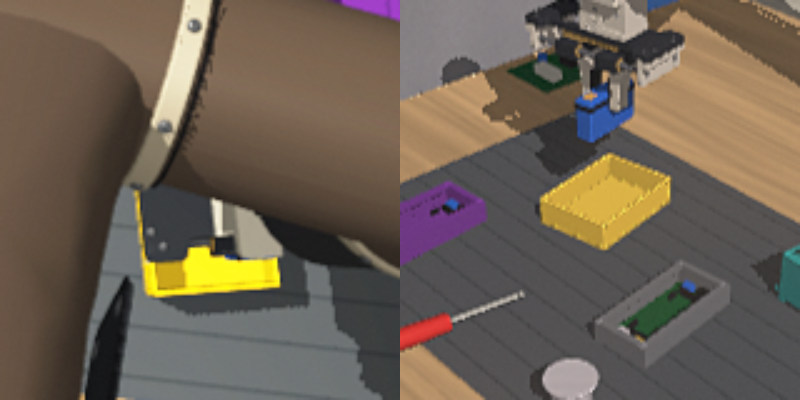

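The battery is held level above the bin (at (605,115) in the right half; the bin is at (605,200)). I'll lower it.

apply_moves([
  [0.2, 0, 0, 0.01, 0, 0, 0],
  [0.2, 0, 0, 0.02, 0, 0, 0],
  [0.2, 0, 0, 0.025, 0, 0, 0],
  [0.2, 0, 0, 0.025, 0, 0, 0],
  [0.2, 0, 0, 0.025, 0, 0, 0],
  [0.2, 0, 0, 0.012, 0, 0, 0],
  [0.2, 0, 0, 0.005, 0, 0, 0],
  [0.2, 0, 0, 0, 0, 0, 0],
  [0.2, 0, 0, 0, 0, 0, 0],
])

```text
time_s: 18.88
tcp_pos: [0.4554, -0.2748, 0.064]
eef_rot: [180.0, -0.0, 10.4]
contact_force: [0.0, -0.3, -0.9]
gripper_width: 0.0258
gripper_force: 24.9
```

apply_moves([
  [0.2, 0, 0, 0.002, 0, 0, 0],
  [0.2, 0, 0, 0.001, 0, 0, 0],
  [0.2, 0, 0, 0, 0, 0, 0],
  [0.2, 0, 0, 0, 0, 0, 0],
])

```text
time_s: 19.22
tcp_pos: [0.4551, -0.275, 0.0613]
eef_rot: [180.0, -0.1, 10.4]
contact_force: [-0.0, -0.4, -2.3]
gripper_width: 0.026
gripper_force: 24.9
```

apply_moves([
  [0.2, 0, 0, 0.001, 0, 0, 0],
  [0.2, 0, 0, 0, 0, 0, 0],
  [0.2, 0, 0, 0, 0, 0, 0],
])

```text
time_s: 19.47
tcp_pos: [0.4548, -0.275, 0.0598]
eef_rot: [180.0, -0.0, 10.4]
contact_force: [-1.0, 0.4, -2.8]
gripper_width: 0.0256
gripper_force: 24.9
```

apply_moves([
  [0.2, 0, 0, 0.0015, 0, 0, 0],
  [0.2, 0, 0, 0.0005, 0, 0, 0],
  [0.2, 0, 0, 0, 0, 0, 0],
  [0.2, 0, 0, 0, 0, 0, 0],
])

```text
time_s: 19.8
tcp_pos: [0.4547, -0.275, 0.0577]
eef_rot: [-180.0, 0.0, 10.4]
contact_force: [-0.0, -0.3, -2.2]
gripper_width: 0.0258
gripper_force: 24.9
```

apply_moves([
  [0.2, 0, 0, 0.001, 0, 0, 0],
  [0.2, 0, 0, 0, 0, 0, 0],
  [0.2, 0, 0, 0, 0, 0, 0],
])

```text
time_s: 20.05
tcp_pos: [0.4548, -0.275, 0.0567]
eef_rot: [-180.0, 0.0, 10.4]
contact_force: [-1.2, -0.2, -2.7]
gripper_width: 0.0258
gripper_force: 24.9
```

apply_moves([
  [0.2, 0, 0, 0.001, 0, 0, 0],
  [0.2, 0, 0, 0, 0, 0, 0],
  [0.2, 0, 0, 0, 0, 0, 0],
])

```text
time_s: 20.3
tcp_pos: [0.4549, -0.2749, 0.0564]
eef_rot: [180.0, -0.0, 10.4]
contact_force: [-2.4, 2.3, 5.9]
gripper_width: 0.0257
gripper_force: 25.0
```

Contact with the bin floor. I'll release and retreat.

apply_moves([
  [0.2, 0, 0, -0.0005, 0, 0, 0],
  [0.5, 0, 0, 0, 0, 0, 0],
  [0.5, 0, 0, 0, 0, 0, 0],
  [0.5, 0, 0, 0, 0, 0, 0],
  [0.5, 0, 0, 0, 0, 0, 0],
  [0.5, 0, 0, 0, 0, 0, 0],
  [0.5, 0, 0, 0, 0, 0, 0],
])

```text
time_s: 20.88
tcp_pos: [0.4549, -0.275, 0.0563]
eef_rot: [180.0, -0.0, 10.4]
contact_force: [0.1, -0.7, -0.9]
gripper_width: 0.0436
gripper_force: 0.0
```

apply_moves([
  [0.5, 0, 0, -0.01, 0, 0, 0],
  [0.5, 0, 0, -0.02, 0, 0, 0],
  [0.5, 0, 0, -0.03, 0, 0, 0],
  [0.5, 0, 0, -0.03, 0, 0, 0],
  [0.5, 0, 0, -0.03, 0, 0, 0],
  [0.5, 0, 0, -0.03, 0, 0, 0],
  [0.5, 0, 0, 0, 0, 0, 0],
  [0.5, 0, 0, 0, 0, 0, 0],
  [0.5, 0, 0, 0, 0, 0, 0],
])

```text
time_s: 21.63
tcp_pos: [0.4545, -0.2748, 0.2066]
eef_rot: [-180.0, -0.0, 10.4]
contact_force: [0.0, -0.6, 0.2]
gripper_width: 0.0436
gripper_force: 0.0
```

Run:
```python
from h import *
s=get_state();print(s["tcp_pos"],s["contact_force"],s["gripper_width"])
d=capture("scene");P=cloud(d);z=P[...,2];h=cv2.cvtColor(d["frame"],cv2.COLOR_RGB2HSV).astype(int)
m=(h[...,0]>98)&(h[...,0]<130)&(h[...,1]>120)&(np.hypot(P[...,0]-.456,P[...,1]+.2755)<.06)&(z<.08);print("batt",rect(P,m),z[m].max())
m=(np.hypot(P[...,0]-.5,P[...,1]-.3)<.09)&(z>.067);print("cover top",rect(P,m))
cv2.imwrite("pics/p6.png",cv2.resize(d["frame"][90:330,120:440],(800,600))[...,::-1])
```

```text
[ 0.45453484 -0.27481214  0.20658238] [ 0.03800106 -0.57128531  0.20237249] 0.04355380862254743
batt (array([ 459. , -270.2]), array([91.5, 28.5]), 9.3, np.int64(278), array([12.9, 39.1, 59.6])) 0.06229142147272837
cover top (array([501.5, 298.5]), array([ 59.8, 141.4]), 0.4, np.int64(950), array([69.7, 73.6, 75.9]))
```

View pics/p6.png

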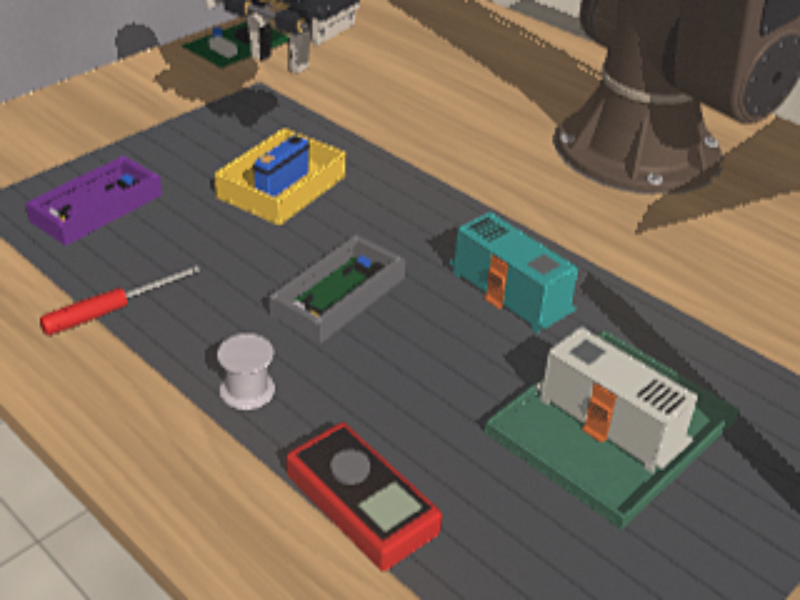

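The battery stands in the bin at (282,165), the cover is flat in the tray at (620,400), the bystanders are where they started, and the gripper is clear of everything. I'll hand the job in.

```bash
python3 -c "
from plant import close_job
print(close_job())"
```

```text
the job is handed in; nothing more can be done
None
```

The job is handed in: the last picture shows the cover flat in the green tray, the battery standing in the yellow bin and the meter, spool and screwdriver in place; no verdict was returned.

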